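# Start the bench feeder: set the rate wheel, then draw the hopper gate

## Robot

A 7-joint arm with a two-finger parallel gripper is mounted at the origin on the work surface. World frame = base frame: x ahead of the robot, y to its left, z up, the work surface at z = 0. Lengths are in m, angles in rad, forces in N, time in s.
With the tool pointing down it reaches from about 0.4 to 0.85 m from the base axis. Payload 10.4 kg.
Tool frame: the origin (TCP) lies on the centre line of the jaws, within the pads' length; the fingertips stand 14 mm ahead of it and the grasp point (between the pads) lies 5 mm behind it (tip_reach is the z of the fingertips in the tool frame, in m); z points along the fingers, x is the direction in which the jaws open and shut, and the axes are right-handed (so a half turn about z gives the same grasp; the last joint's range is limited). The gripper opens to 87 mm and grips with 3 to 60 N. Pads are 19 mm wide; open, the fingers measure 117 mm over their backs; the gripper's body (75 mm by 190 mm) begins 51 mm behind the grasp point.
Start: joints at [1.092, 0.332, -0.065, 1.46, 0.022, 1.35, -0.088], TCP at [0.275, -0.561, 0.237] pointing down, gripper open.
Joint ranges: [-2.6, 2.6], [-0.5, 2.12], [-1.47, 1.34], [0.16, 2.42], [-1.27, 4.41], [0.06, 2.06], [-2.6, 2.6]. Speed limits (rad/s): [2.22, 2.22, 2.79, 2.79, 3.14, 3.14, 3.14].

## Interface

Orientations are given as a unit quaternion [x, y, z, w].
In Python, from bench import * gives the robot as it stands.
- The arm moves only by the tool carry_out, never from a script. Its argument "rows" is a list of rows, each a list of 5 numbers: the closure, from -1 (fully open) to 1 (shut), so that 0 is half open, then the shift along the tool's x, y, z in units of 30 mm (1.0 is 30 mm), then the turn about the tool's z in units of 5 degrees (1.0 is 5 degrees). In form: [[jaw, x, y, z, turn], ...]. A call has 1 to 20 rows; each row shifts and turns the pose as measured when the row begins, along the tool's axes as they then stand; what a row does not reach is not made up. A row lasts 1/12 s, in which the tool goes at most 41.7 mm and 7.16 degrees, less where a joint would pass 70% of its speed; a pose out of reach is approached as far as the arm can. A call is refused whole if a number of a shift passes 1 or a number of a turn 1, either way. A call with a gripper value outside its range is refused whole. The fingers move at their own pace and stop on an object; "force" is the grip in N (left out, the last holds). Time passes only in rows, so rows that do not move let the fingers close. It gives the time, the measured TCP pose, the force and the opening at its end, in the units of the state.
- read_state(): the state, without advancing time (a new reading comes with each control period).
- camera(name): name is "scene" or "top"; returns the picture (420x560x3 uint8, blue, green, red); there is no depth.
- camera_info(name): a dict with "fx", "fy", "cx", "cy" (pixels), "extrinsics" (4x4, takes a point from camera to world coordinates). Camera axes: x right, y down, z forward; pixel columns grow to the right and rows downward; lengths in m; the calibration is good to about 2 mm. A picture is of the moment at which its call begins. camera_info takes no time and is no camera call.
- close_job(): hands the job in, once; it reports no verdict.
Trained networks look in the newest picture that a camera, given by its name, has taken for a name from the list of things; names that differ only in an ending like _2 or _b are one class to them, and where a whole thing is asked for, a point or a joint stands for the part that bears it (a point fixed in the world has none). Each returns a list of dicts, best first, with "conf" (0 to 1); they miss things now and then, are a little off and sometimes report something else, mostly with a low value. They report only what shows in the picture. A call takes as long as a camera call.
- recognise(query, camera): "box" ([centre column, centre row, width, height] in pixels, round what is visible of it).
- silhouettes(query, camera): "mask" (420x560 bool, what is visible of it) and "box" ([centre column, centre row, width, height] in pixels, round what is visible of it).
- pinpoint(query, camera): "xy" ([column, row] in pixels: a listed point, or the origin of a listed thing).
The state is a dict: "time": time; "joint_positions": joint angles; "joint_vel": joint speeds; "joint_torque": joint torques, N m; "ee_pos": TCP position; "eef_rot": TCP orientation; "ft_force": force on the tool from outside, world axes, zero at the start; "torque": the same for the moment, N m; "width": finger opening in m.
Only numpy, scipy, OpenCV 4.12 (cv2) and the standard library are available. Lean on these libraries where they do the work, as an engineer would, in place of code of your own. Each camera call takes 0.05 s, during which the arm holds its last target. There are 200 camera calls.

## Task

Start the bench feeder: roll the thumbwheel in its panel slot, its top moving towards the robot, until the full-width white rib on the rim is lined up with the two pointers at the middle of the slot. Only then draw the hopper's slide gate straight out until it is against its end stop, and leave the wheel on its mark. Do not disturb the dish on the balance, the bottle, the jar or the spatula.

Things in the scene. Friction and masses are not known exactly. Their poses are not given: they have to be found in the camera images.
- feeder: Fixed vibratory bench feeder; its yaw varies. Origin: centre of the underside of its blue base (180 mm in x, 340 mm in y, 90 mm high). The bare metal top panel on its -y half holds the thumbwheel; over its +y half stand a hopper, its slide gate and a trough that runs to +x over the dish. -x is the side facing the robot.
- hopper_top (a point): Top of the lid knob (288 mm above the table) on the axis of the feeder's steel hopper, at x 0, y +40 mm of the feeder. The hopper's radius is 58 mm from 222 to 266 mm height and narrows to 22 mm below; under it is the gate housing, 84 mm square, 150 to 166 mm high. A mast of radius 8 mm, 175 mm high, stands 68 mm to -x.
- slot_index (a point): Middle of the thumbwheel's slot, at the surface of the level top panel (90 mm above the table), at x 0, y -120 mm of the feeder. The slot is 84 mm long along the feeder's x and 30 mm wide. A white pointer on the panel on each side shows this middle; bezel and pointers stand at most 4 mm above the panel.
- wheel_axis (a point): Centre of the thumbwheel, fixed on the feeder, 29 mm straight below slot_index. The wheel is black and ribbed, radius 45 mm (ribs under 1 mm), 24 mm wide; its axle lies along the feeder's y. The rim stands 16 mm out of the panel at the middle of the slot.
- rate_wheel (a joint): Turn of the wheel, rad: 0 low stop, 2.6 high stop; grows as the top of the rim moves to the feeder's -x. At 1.5 the white rib (6 mm broad, the only mark across the full width; the others are short ticks) is on top at the pointers. Starts at 0.25 to 0.95, the rib still at or under the slot's +x end. Rubbing the rim with about 0.6 N turns it; it stays where left.
- gate (a joint): How far the hopper's slide gate is drawn out, m: 0 closed, 0.060 against the end stop (a stud on the blade meets the bridge across its guide rails). It slides level along the feeder's +y with about 2.5 N of friction and stays where it is left. It starts closed to within 3 mm.
- gate_knob (a point): Middle of the upright black pull knob on the outer end of the gate blade: a cylinder 26 mm across, 46 mm high, from the blade (top 159 mm above the table) up to 205 mm. Moves with the gate; closed it is at x 0, y +192 mm of the feeder. Fingers closing along the feeder's x keep the gripper clear of the hopper. The rails' bridge, 175 mm high, is 42 mm inward of the closed knob's axis.
- dish: White bowl, radius 46 mm, 30 mm high, loose on the pan of the balance under the trough's end, beyond the feeder (+x). Origin at the centre of its underside.
- balance: Fixed white laboratory balance, 180 by 250 by 46 mm, steel pan at 55 mm height, beyond the feeder. Origin: centre of its underside.
- amber_bottle: Loose brown bottle, radius 36 mm, 150 mm high, to the right of the feeder. Origin at the centre of its underside.
- jar: Loose clear jar with a white lid, radius 32 mm, 85 mm high, to the left of the feeder. Origin at the centre of its underside.
- spatula: Loose steel laboratory spatula, 185 mm long, 20 mm broad at its wider end, 5 mm high, lying on the table to the right. Origin: its underside, at its middle.

How it is judged:
By the outcome, as a careful person would: the job done as asked, in the order asked, and still so for the second after the job is handed in, with the robot touching nothing.
It also fails if it takes over 67 s, if anything falls off the work surface, if the arm or the gripper's body presses on something with over 40 N, if the wrist force passes 120 N, or if a joint passes its speed limit or range.

## Working session

There is one attempt and no reset: what is moved stays moved. The work goes in short steps, Python scripts to look and compute and a tool call to move; the robot and the scene stay as the last step left them, time stands still between calls to the robot, and variables do not carry over. Pictures are saved under pics/ and viewed, about 8 in all and at most 12, crops included, and the job is handed in when it is done.

Besides the shell and the picture viewer there is one more tool, called after ">>>" in YAML: its name, and indented under it one key for each argument. carry_out: Moves the arm, as the interface text tells. Its arguments: {"type":"object","properties":{"rows":{"type":"array","items":{"type":"array","items":{"type":"number"}}},"force":{"type":"number"}},"required":["rows"]}

```bash
mkdir -p pics; ls; cat > h.py <<'E'
from bench import *
import numpy as np, cv2
def ray(cam,uv):
    i=camera_info(cam);E=np.array(i["extrinsics"])
    d=E[:3,:3]@np.array([(uv[0]-i["cx"])/i["fx"],(uv[1]-i["cy"])/i["fy"],1]);return E[:3,3],d
def at_z(cam,uv,z):
    o,d=ray(cam,uv);return o+d*(z-o[2])/d[2]
def proj(cam,p):
    i=camera_info(cam);E=np.array(i["extrinsics"]);q=E[:3,:3].T@(np.array(p)-E[:3,3])
    return np.array([i["fx"]*q[0]/q[2]+i["cx"],i["fy"]*q[1]/q[2]+i["cy"]])
E
python3 - <<'E'
from h import *
s=read_state();print({k:np.round(v,3) for k,v in s.items()})
ims=[]
for c in("scene","top"):
    im=camera(c);cv2.imwrite(f"pics/{c}0.png",im)
    print(c,camera_info(c)["fx"],np.round(camera_info(c)["extrinsics"],3).tolist())
    for n,z in(("hopper_top",.288),("slot_index",.09),("gate_knob",.182),("feeder",0),("dish",.055),("amber_bottle",0),("jar",0),("spatula",0),("wheel_axis",.061)):
        for r in pinpoint(n,c)[:2]: print(c,n,round(r["conf"],2),np.round(r["xy"],1),np.round(at_z(c,r["xy"],z),3))
E
```

```text
pics
{'time': np.float64(0.0), 'joint_positions': array([ 1.092,  0.333, -0.065,  1.461,  0.022,  1.35 , -0.089]), 'joint_vel': array([-0.   , -0.   ,  0.001,  0.   , -0.001, -0.001,  0.001]), 'joint_torque': array([-0.0000e+00, -6.2325e+01,  2.4000e-02, -3.8991e+01, -6.1000e-02,
        4.0000e-02,  0.0000e+00]), 'ee_pos': array([ 0.275, -0.561,  0.236]), 'eef_rot': array([ 0.849, -0.529, -0.001, -0.   ]), 'ft_force': array([-0.419,  0.311,  0.434]), 'torque': array([-0.027, -0.033,  0.004]), 'width': np.float64(0.087)}
scene 381.9496966747342 [[0.877, 0.372, -0.303, 0.932], [0.48, -0.688, 0.545, -0.646], [-0.005, -0.623, -0.782, 1.126], [0.0, 0.0, 0.0, 1.0]]
scene hopper_top 0.88 [293.3 174.4] [0.581 0.093 0.288]
scene slot_index 0.64 [262.  241.7] [ 0.548 -0.054  0.09 ]
scene slot_index 0.38 [324.8 172.2] [0.598 0.334 0.09 ]
scene gate_knob 0.7 [324.1 172.9] [0.627 0.243 0.182]
scene feeder 0.62 [285.  234.3] [0.571 0.065 0.   ]
scene dish 0.88 [328.2 251.6] [0.747 0.036 0.055]
scene dish 0.58 [332.4 171.8] [0.612 0.383 0.055]
scene amber_bottle 0.87 [166.1 324.3] [ 0.409 -0.406  
[... 256 characters left out ...]
.549 -0.048  0.061]
top 387.4874337178254 [[-0.02, -0.994, 0.108, 0.482], [-1.0, 0.02, -0.007, 0.009], [0.005, -0.108, -0.994, 1.227], [0.0, 0.0, 0.0, 1.0]]
top hopper_top 0.61 [244.4 207.2] [0.585 0.085 0.288]
top slot_index 0.75 [300.3 229.5] [ 0.538 -0.062  0.09 ]
top gate_knob 0.81 [191.9 198.8] [0.623 0.236 0.182]
top gate_knob 0.67 [275.7 165.8] [0.71  0.006 0.182]
top feeder 0.73 [265.4 219.5] [0.576 0.042 0.   ]
top dish 0.55 [260.9 159.9] [0.757 0.051 0.055]
top amber_bottle 0.97 [405.5 274.4] [ 0.395 -0.394  0.   ]
top amber_bottle 0.58 [418.2 213.2] [ 0.587 -0.445  0.   ]
top spatula 0.65 [417.9 213.5] [ 0.586 -0.444  0.   ]
top wheel_axis 0.81 [298.2 228.5] [ 0.542 -0.058  0.061]
```

```bash
python3 - <<'E'
import cv2,numpy as np
a=cv2.imread("pics/scene0.png");b=cv2.imread("pics/top0.png")
cv2.imwrite("pics/v1.png",cv2.resize(b[120:320,120:440],None,fx=2.5,fy=2.5,interpolation=cv2.INTER_CUBIC))
cv2.imwrite("pics/v2.png",cv2.resize(a[110:370,130:410],None,fx=2.3,fy=2.3,interpolation=cv2.INTER_CUBIC))
E
```

```text
(no output)
```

View pics/v1.png

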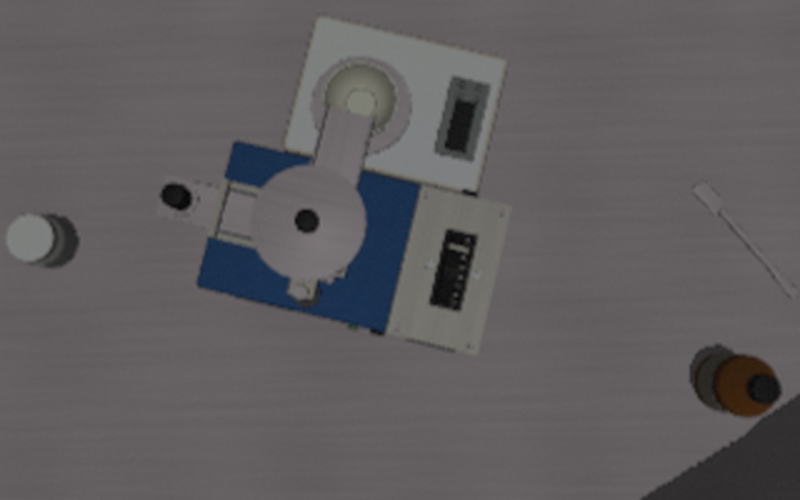

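View pics/v2.png

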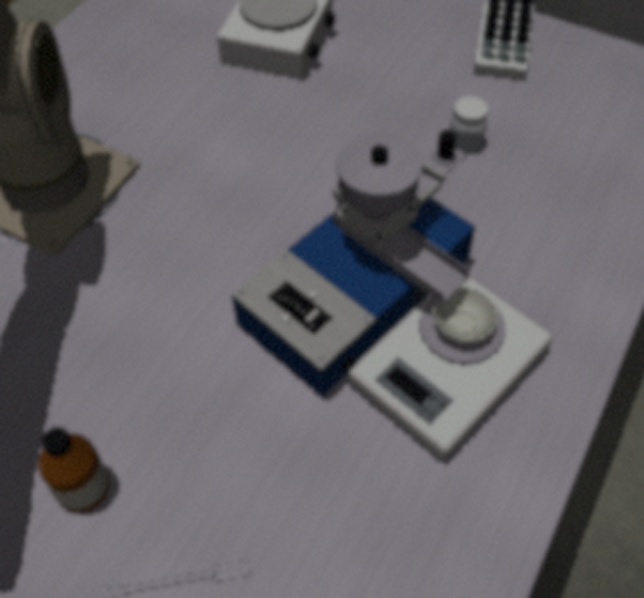

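Rib seen in the slot's far (+x) half (top view about px (303,218)); the pointers are near (292,226) and (311,229). The trough is over the dish, and the jar is left at about (133,215). Now I'll fit the feeder pose.

```bash
cat >> h.py <<'E'
LP=dict(hopper_top=(0,.04,.288),slot_index=(0,-.12,.09),gate_knob=(0,.192,.182),feeder=(0,0,0),wheel_axis=(0,-.12,.061))
def f2w(P,l):
    c,s=np.cos(P[2]),np.sin(P[2]);return np.array([P[0]+c*l[0]-s*l[1],P[1]+s*l[0]+c*l[1],l[2]])
E
python3 - <<'E'
from h import *
from scipy.optimize import least_squares
obs=[]
for c in("scene","top"):
    camera(c)
    for n in LP:
        if n in("feeder","wheel_axis"):continue
        for r in pinpoint(n,c)[:1]: obs.append((c,LP[n],r["xy"],n))
for cr,l in(((424,186),None),((511,206),(.09,-.17,.09)),((477,353),(-.09,-.17,.09))):
    if l: obs.append(("top",l,(120+cr[0]/2.5,120+cr[1]/2.5),"corner"))
for cr,l in(((235,298),(-.09,-.17,.09)),((322,367),(.09,-.17,.09))):
    obs.append(("scene",l,(130+cr[0]/2.3,110+cr[1]/2.3),"corner"))
g=lambda P:np.concatenate([proj(c,f2w(P,l))-u for c,l,u,_ in obs])
s=least_squares(g,[.58,.05,-.27],loss="soft_l1");P=s.x
print(P,np.degrees(P[2]));
for o,r in zip(obs,g(P).reshape(-1,2)):print(o[0],o[3],np.round(r,1))
np.save("P.npy",P)
for n in LP:print(n,np.round(f2w(P,LP[n]),4))
# expected rib pixel in both cams for angles
for q in(.6,.7,.8,.9,1.0):
    a=q-1.5;l=(-.045*np.sin(a),-.12,.061+.045*np.cos(a));print(q,np.round(proj("top",f2w(P,l)),1),np.round(proj("scene",f2w(P,l)),1))
E
```

```text
[ 0.57598441  0.05368183 -0.25873999] -14.82470924924437
scene hopper_top [0.3 3.7]
scene slot_index [-0.1 -0.3]
scene gate_knob [-2.6  1. ]
top hopper_top [ 0.9 -0.2]
top slot_index [-0.6 -3.8]
top gate_knob [-0.2  0.4]
top corner [-0.7 -0.9]
top corner [-0.9 -0.1]
scene corner [-2.1 -2.6]
scene corner [-0.8  0.1]
hopper_top [0.5862 0.0924 0.288 ]
slot_index [ 0.5453 -0.0623  0.09  ]
gate_knob [0.6251 0.2393 0.182 ]
feeder [0.576  0.0537 0.    ]
wheel_axis [ 0.5453 -0.0623  0.061 ]
0.6 [303.  215.4] [267.8 249.7]
0.7 [302.8 216.3] [267.1 248.6]
0.8 [302.7 217.3] [266.4 247.5]
0.9 [302.4 218.4] [265.5 246.4]
1.0 [302.2 219.6] [264.7 245.3]
```

>>> carry_out:
  rows:
    - [1,-0.67,-0.98,0,0]
    - [1,-0.67,-0.98,0,0]
    - [1,-0.67,-0.98,0,0]
    - [1,-0.67,-0.98,0,0]
    - [1,-0.67,-0.98,0,0]
    - [1,-0.67,-0.98,0,0]
    - [1,-0.67,-0.98,0,0]
    - [1,-0.67,-0.98,0,0]
    - [1,-0.67,-0.98,0,0]
    - [1,-0.67,-0.98,0,0]
    - [1,-0.67,-0.98,0,0]
    - [1,-0.67,-0.98,0,0]
    - [1,-0.67,-0.98,0,0]
    - [1,-0.67,-0.98,0,0]
    - [1,-0.67,-0.98,0,0]
  force: 20

```text
time: 2.65
ee_pos: [0.5457, -0.0853, 0.2359]
eef_rot: [0.844, -0.537, 0.003, 0.003]
ft_force: [1.6, -0.7, 0.1]
width: 0.0019
```

>>> carry_out:
  rows:
    - [1,0,0,0,-1]
    - [1,0,0,0,-1]
    - [1,0,0,0,-1]
    - [1,0,0,0,-1]
    - [1,0,0,0,-1]
    - [1,0,0,0,-1]
    - [1,0,0,0,-1]
    - [1,0,0,0,-1]
    - [1,0,0,0,-1]
    - [1,0,0,0,-0.8]
    - [1,0,0,0,0]
    - [1,0,0,0,0]

```text
time: 3.65
ee_pos: [0.5496, -0.0722, 0.2366]
eef_rot: [0.994, -0.111, 0.002, 0.001]
ft_force: [-0.3, 0.6, -0.0]
width: 0.0002
```

```bash
cat >> h.py <<'E'
def rel(l):
    """shift (30mm units, tool axes) from TCP to feeder-local point l (z = TCP z), turn in 5deg units"""
    from scipy.spatial.transform import Rotation as R
    P=np.load("P.npy");s=read_state();r=R.from_quat(s["eef_rot"]);M=r.as_matrix()
    d=M.T@(f2w(P,l)-s["ee_pos"])/.03
    a=np.arctan2(M[1,0],M[0,0]);e=(P[2]-a+np.pi/2)%np.pi-np.pi/2
    c,q=np.cos(P[2]),np.sin(P[2]);v=s["ee_pos"][:2]-P[:2];f=s["ft_force"]
    print("shift",np.round(d,2),"turn",round(-np.degrees(e)/5,2),"local",np.round([c*v[0]+q*v[1],-q*v[0]+c*v[1],s["ee_pos"][2]],4),"F local",np.round([c*f[0]+q*f[1],-q*f[0]+c*f[1],f[2]],2),"w",round(float(s["width"]),4),"t",round(float(s["time"]),2),"tilt",np.round(M[:,2],3),"j7",round(s["joint_positions"][6],2))
E
python3 -c "
from h import *
rel((.010,-.12,.14))"
```

```text
shift [ 0.1  -0.28  3.22] turn 0.41 local [ 0.0067 -0.1285  0.2366] F local [-0.43  0.54 -0.02] w 0.0002 t 3.65 tilt [ 0.004 -0.003 -1.   ] j7 -0.27
```

>>> carry_out:
  rows:
    - [1,0.1,-0.28,0.6,0.4]
    - [1,0,0,1,0]
    - [1,0,0,1,0]
    - [1,0,0,0.6,0]
    - [1,0,0,0.3,0]
    - [1,0,0,0,0]
    - [1,0,0,0,0]

```text
time: 4.23
ee_pos: [0.5568, -0.0652, 0.1301]
eef_rot: [0.99, -0.138, 0.005, 0.001]
ft_force: [-0.0, -0.4, 1.2]
width: 0.0006
```

```bash
python3 -c "
from h import *
rel((.010,-.12,.12))"
```

```text
shift [-0.06  0.01  0.33] turn -0.21 local [ 0.0118 -0.1198  0.1301] F local [ 0.09 -0.36  1.2 ] w 0.0006 t 4.23 tilt [ 0.009 -0.004 -1.   ] j7 -0.39
```

>>> carry_out:
  rows:
    - [1,0,0,0.15,-0.2]
    - [1,0,0,0,0]
    - [1,0,0,0.1,0]
    - [1,0,0,0,0]

```text
time: 4.57
ee_pos: [0.559, -0.0655, 0.1258]
eef_rot: [0.992, -0.129, 0.008, 0.002]
ft_force: [-0.8, 0.7, 0.2]
width: 0.0005
```

>>> carry_out:
  rows:
    - [1,0,0,0.05,0]
    - [1,0,0,0,0]

```text
time: 4.73
ee_pos: [0.5596, -0.0657, 0.1252]
eef_rot: [0.992, -0.13, 0.008, 0.002]
ft_force: [0.7, -0.7, 0.3]
width: 0.0008
```

>>> carry_out:
  rows:
    - [1,0,0,0.05,0]
    - [1,0,0,0,0]

```text
time: 4.9
ee_pos: [0.5599, -0.0657, 0.124]
eef_rot: [0.992, -0.13, 0.009, 0.002]
ft_force: [0.5, -0.2, 0.9]
width: 0.0004
```

>>> carry_out:
  rows:
    - [1,-0.08,0,0.12,0]
    - [1,0,0,0,0]

```text
time: 5.07
ee_pos: [0.5577, -0.0651, 0.1202]
eef_rot: [0.991, -0.13, 0.009, 0.002]
ft_force: [0.5, -0.3, 0.5]
width: 0.0002
```

>>> carry_out:
  rows:
    - [1,-0.05,0,0.08,0]
    - [1,0,0,0,0]

```text
time: 5.23
ee_pos: [0.5584, -0.0652, 0.1198]
eef_rot: [0.991, -0.13, 0.012, 0.002]
ft_force: [0.7, -0.0, 1.0]
width: 0.0005
```

>>> carry_out:
  rows:
    - [1,0,0,0.06,0]
    - [1,0,0,0,0]

```text
time: 5.4
ee_pos: [0.5602, -0.0656, 0.1198]
eef_rot: [0.991, -0.13, 0.014, 0.002]
ft_force: [0.0, 0.4, 0.8]
width: 0.0007
```

>>> carry_out:
  rows:
    - [1,0,0,0.12,0]
    - [1,-0.15,0,0.12,0]
    - [1,-0.15,0,0.12,0]
    - [1,-0.15,0,0.12,0]

```text
time: 5.73
ee_pos: [0.563, -0.0662, 0.1183]
eef_rot: [0.991, -0.131, 0.033, 0.004]
ft_force: [4.2, -3.2, 21.2]
width: 0.0007
```

```bash
python3 -c "
from h import *
rel((.010,-.12,.12))"
```

```text
shift [-0.26  0.03 -0.07] turn -0.06 local [ 0.0181 -0.1192  0.1183] F local [ 4.91 -1.98 21.21] w 0.0007 t 5.73 tilt [ 0.064 -0.016 -0.998] j7 -0.39
```

>>> carry_out:
  rows:
    - [1,0,0,-0.3,0]
    - [1,0,0,-0.3,0]
    - [1,0,0,0,0]

```text
time: 5.98
ee_pos: [0.5623, -0.0661, 0.1382]
eef_rot: [0.991, -0.132, 0.034, 0.004]
ft_force: [-0.2, 0.2, -0.4]
width: 0.0004
```

```bash
python3 - <<'E'
from h import *
rel((.010,-.12,.12))
a=camera("scene")
cv2.imwrite("pics/v3.png",cv2.resize(a[120:320,160:400],None,fx=3,fy=3,interpolation=cv2.INTER_CUBIC))
E
```

```text
shift [-0.29  0.03  0.59] turn -0.06 local [ 0.0175 -0.1193  0.1382] F local [-0.26  0.11 -0.36] w 0.0004 t 5.98 tilt [ 0.067 -0.017 -0.998] j7 -0.37
```

View pics/v3.png

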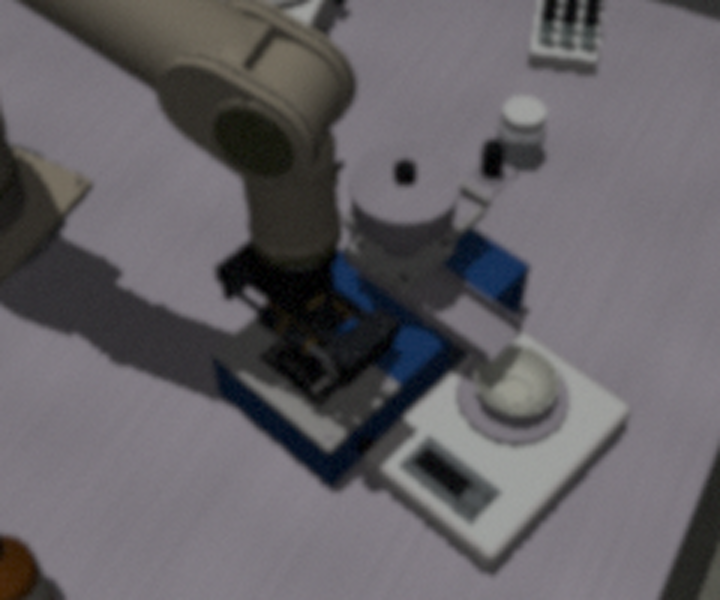

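The fingers cover the slot, the arm is clear of the hopper. The press was too hard (21 N), which tilted the tool about 4°. I'll retry more lightly with bigger sideways steps.

>>> carry_out:
  rows:
    - [1,-0.25,0,0.2,0]
    - [1,0,0,0.2,0]
    - [1,0,0,0.05,0]
    - [1,0,0,0,0]

```text
time: 6.37
ee_pos: [0.5537, -0.0639, 0.12]
eef_rot: [0.991, -0.131, 0.032, 0.004]
ft_force: [1.3, -0.6, 13.1]
width: 0.0006
```

```bash
python3 -c "
from h import *
rel((.010,-.12,.12))"
```

```text
shift [0.05 0.02 0.  ] turn -0.06 local [ 0.0086 -0.1194  0.12  ] F local [ 1.37 -0.27 13.14] w 0.0006 t 6.37 tilt [ 0.063 -0.016 -0.998] j7 -0.38
```

>>> carry_out:
  rows:
    - [1,-0.2,0,-0.03,0]
    - [1,-0.3,0,0,0]
    - [1,-0.3,0,0.02,0]

```text
time: 6.62
ee_pos: [0.533, -0.0585, 0.1195]
eef_rot: [0.991, -0.132, 0.035, 0.004]
ft_force: [-0.6, -0.8, 6.2]
width: 0.0005
```

```bash
python3 -c "
from h import *
rel((.010,-.12,.12))"
```

```text
shift [0.76 0.02 0.04] turn -0.07 local [-0.0128 -0.1194  0.1195] F local [-0.39 -0.93  6.21] w 0.0005 t 6.62 tilt [ 0.067 -0.016 -0.998] j7 -0.38
```

>>> carry_out:
  rows:
    - [1,0,0,-1,0]
    - [1,0,0.5,-1,0]
    - [1,-0.5,1,-0.5,0]
    - [1,-0.5,1,0,0]
    - [1,-0.5,1,0,0]
    - [1,-0.5,1,0,0]
    - [1,0,0,0,0]

```text
time: 7.2
ee_pos: [0.4284, -0.173, 0.1884]
eef_rot: [0.991, -0.128, 0.031, 0.002]
ft_force: [0.4, -0.2, -0.3]
width: 0.0004
```

```bash
python3 - <<'E'
from h import *
rel((.010,-.12,.12))
a=camera("scene");b=camera("top")
v=np.vstack([cv2.resize(a[205:275,220:300],None,fx=6,fy=4,interpolation=cv2.INTER_CUBIC),cv2.resize(b[195:265,260:340],None,fx=6,fy=4,interpolation=cv2.INTER_CUBIC)])
P=np.load("P.npy")
for q in(1.2,1.3,1.4,1.5,1.6):
    x=q-1.5;l=(-.045*np.sin(x),-.12,.061+.045*np.cos(x));print(q,np.round(proj("top",f2w(P,l)),1),np.round(proj("scene",f2w(P,l)),1))
cv2.imwrite("pics/v4.png",v)
E
```

```text
shift [ 3.02 -4.55  2.49] turn 0.01 local [-0.0847 -0.2569  0.1884] F local [ 0.41 -0.14 -0.27] w 0.0004 t 7.2 tilt [ 0.061 -0.012 -0.998] j7 0.05
1.2 [301.6 222.3] [262.8 243.2]
1.3 [301.3 223.7] [261.8 242.3]
1.4 [301.  225.2] [260.8 241.4]
1.5 [300.6 226.7] [259.9 240.5]
1.6 [300.2 228.2] [258.9 239.8]
```

View pics/v4.png

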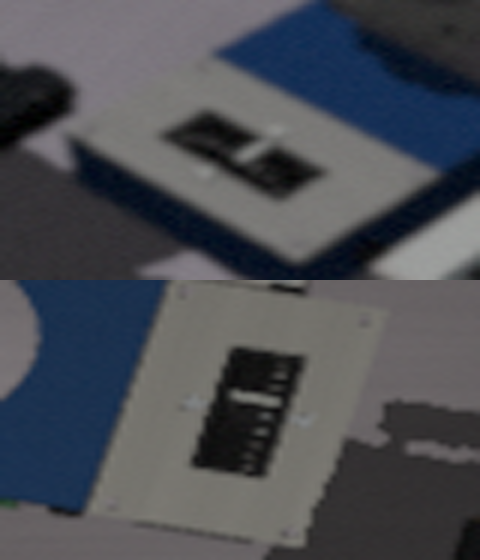

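Scene: the rib (about px 261.7,243) is short of the pointer line. Top: it is about 4 px above the line between the pointers (292.5,296)/(310.5,300). Measure that numerically.

```bash
cat >> h.py <<'E'
def rib(obs):
    """obs[cam]=(pointer +y side, pointer -y side, rib) pixels -> q, with a free pixel offset per camera"""
    from scipy.optimize import least_squares
    P=np.load("P.npy")
    def res(v):
        q,p,l=v[0]-1.5,v[1]/1e3,[]
        for k,(c,o) in enumerate(obs.items()):
            pts=[(0,-.12+p,.092),(0,-.12-p,.092),(-.0455*np.sin(q),-.12,.061+.0455*np.cos(q))]
            for t,u in zip(pts,o):l.append(proj(c,f2w(P,t))+v[2+2*k:4+2*k]-u)
        return np.ravel(l)
    r=least_squares(res,[1.3,22]+[0]*2*len(obs));print("q",r.x.round(3),"res",r.fun.round(2))
def crop(im,guess,n=5):
    """subpixel centre of bright blob near guess"""
    g=cv2.cvtColor(im,cv2.COLOR_BGR2GRAY).astype(float);x,y=np.round(guess).astype(int)
    w=g[y-n:y+n+1,x-n:x+n+1];t=np.percentile(w,50);w=np.clip(w-t-.4*(w.max()-t),0,None)
    Y,X=np.mgrid[y-n:y+n+1,x-n:x+n+1];return np.array([(X*w).sum(),(Y*w).sum()])/w.sum()
E
python3 - <<'E'
from h import *
o={"scene":[(277,128),(207,173),(250,152)],"top":[(195,404-280),(303,420-280),(257,397-280)]}
off={"scene":(220,205),"top":(260,195)}
man={c:[np.array(off[c])+np.array([p[0]/6-.4,p[1]/4-.4]) for p in v] for c,v in o.items()}
rib(man)
for c in man: rib({c:man[c]})
au={}
for c in man:
    im=camera(c);au[c]=[crop(im,man[c][0],3),crop(im,man[c][1],3),crop(im,man[c][2],4)];print(np.round(man[c],1).tolist(),np.round(au[c],1).tolist())
rib(au)
E
```

```text
q [ 1.266 27.51  -0.321 -0.509  0.863  0.649] res [-0.14  0.8  -0.44 -0.22  0.58 -0.58 -0.05 -0.21  0.2   0.23 -0.15 -0.02]
q [ 1.268 28.245 -0.315 -0.507] res [ 0.02  0.67 -0.6  -0.08  0.58 -0.59]
q [ 1.266 26.994  0.862  0.653] res [ 0.12 -0.16  0.03  0.19 -0.15 -0.03]
[[265.8, 236.6], [254.1, 247.8], [261.3, 242.6]] [[265.6, 236.9], [253.4, 247.6], [262.3, 241.6]]
[[292.1, 225.6], [310.1, 229.6], [302.4, 223.8]] [[291.9, 225.0], [310.4, 230.0], [302.2, 224.2]]
q [ 1.275 28.151 -0.257 -0.81   0.813  0.641] res [ 0.2   0.09  0.21 -0.12 -0.42  0.03 -0.15  0.37  0.09 -0.12  0.06 -0.25]
```

>>> carry_out:
  rows:
    - [1,0.6,-0.95,0,0]
    - [1,0.6,-0.95,0,0]
    - [1,0.6,-0.95,0,0]
    - [1,0.6,-0.95,0,0]
    - [1,0.4,-0.7,0.4,0]
    - [1,0,0,0.5,0]
    - [1,0,0,0,0]

```text
time: 7.98
ee_pos: [0.5577, -0.0422, 0.1661]
eef_rot: [0.992, -0.12, 0.032, -0.003]
ft_force: [-1.8, -0.3, -0.3]
width: 0.0004
```

```bash
python3 -c "
from h import *
rel((.006,-.12,.1215))"
```

```text
shift [-0.14  0.77  1.47] turn 0.2 local [ 0.0068 -0.0974  0.1661] F local [-1.67 -0.8  -0.31] w 0.0004 t 7.98 tilt [ 0.064 -0.003 -0.998] j7 -0.37
```

>>> carry_out:
  rows:
    - [1,-0.1,0.75,0.3,0.2]
    - [1,0,0,0.5,0]
    - [1,0,0,0.3,0]
    - [1,0,0,0,0]

```text
time: 8.32
ee_pos: [0.5526, -0.0585, 0.1318]
eef_rot: [0.992, -0.125, 0.031, -0.005]
ft_force: [-0.2, -0.8, -0.4]
width: 0.0005
```

```bash
python3 -c "
from h import *
rel((.006,-.12,.1210))"
```

```text
shift [-0.03  0.19  0.36] turn 0.09 local [ 0.0061 -0.1145  0.1318] F local [-0.   -0.82 -0.39] w 0.0005 t 8.32 tilt [ 0.064  0.001 -0.998] j7 -0.36
```

>>> carry_out:
  rows:
    - [1,0,0.18,0.15,0]
    - [1,0,0,0.15,0]
    - [1,0,0,0.05,0]
    - [1,0,0,0,0]

```text
time: 8.65
ee_pos: [0.5526, -0.0634, 0.1222]
eef_rot: [0.992, -0.124, 0.032, -0.005]
ft_force: [-1.4, -0.8, -0.4]
width: 0.0005
```

```bash
python3 -c "
from h import *
rel((-.0045,-.12,.120))"
```

```text
shift [-0.4   0.02  0.05] turn 0.1 local [ 0.0073 -0.1192  0.1222] F local [-1.17 -1.1  -0.39] w 0.0005 t 8.65 tilt [ 0.065  0.001 -0.998] j7 -0.35
```

>>> carry_out:
  rows:
    - [1,0,0,0.09,0]
    - [1,0,0,0,0]

```text
time: 8.82
ee_pos: [0.5538, -0.0635, 0.1207]
eef_rot: [0.992, -0.124, 0.033, -0.005]
ft_force: [0.4, 0.8, 0.4]
width: 0.0004
```

>>> carry_out:
  rows:
    - [1,-0.04,0,0.06,0]
    - [1,0,0,0,0]

```text
time: 8.98
ee_pos: [0.5544, -0.0635, 0.1206]
eef_rot: [0.992, -0.124, 0.036, -0.004]
ft_force: [-0.6, -1.0, 0.5]
width: 0.0005
```

```bash
python3 -c "
from h import *
rel((-.0045,-.12,.120))"
```

```text
shift [-0.46  0.04 -0.01] turn 0.1 local [ 0.0092 -0.1188  0.1206] F local [-0.31 -1.14  0.54] w 0.0005 t 8.98 tilt [ 0.072 -0.    -0.997] j7 -0.35
```

>>> carry_out:
  rows:
    - [1,0,0,0.06,0]
    - [1,-0.15,0,0.04,0]
    - [1,-0.15,0,0.04,0]

```text
time: 9.23
ee_pos: [0.5511, -0.0625, 0.1204]
eef_rot: [0.991, -0.125, 0.042, -0.004]
ft_force: [1.4, -2.4, 11.3]
width: 0.0004
```

```bash
python3 -c "
from h import *
rel((-.0045,-.12,.120))"
```

```text
shift [-0.34  0.04 -0.02] turn 0.09 local [ 0.0057 -0.1187  0.1204] F local [ 1.93 -1.96 11.28] w 0.0004 t 9.23 tilt [ 0.084 -0.003 -0.996] j7 -0.36
```

>>> carry_out:
  rows:
    - [1,-0.15,0,-0.01,0]
    - [1,-0.1,0,0,0]

```text
time: 9.4
ee_pos: [0.5447, -0.0608, 0.121]
eef_rot: [0.991, -0.125, 0.043, -0.004]
ft_force: [-0.5, -1.2, -0.1]
width: 0.0002
```

```bash
python3 -c "
from h import *
rel((-.0045,-.12,.120))"
```

```text
shift [-0.12  0.04  0.02] turn 0.08 local [-0.001  -0.1187  0.121 ] F local [-0.17 -1.33 -0.11] w 0.0002 t 9.4 tilt [ 0.087 -0.004 -0.996] j7 -0.35
```

Lift straight up and away, then measure.

>>> carry_out:
  rows:
    - [1,0,0,-1,0]
    - [1,0,0.5,-1,0]
    - [1,-0.5,1,-0.5,0]
    - [1,-0.5,1,0,0]
    - [1,-0.5,1,0,0]
    - [1,-0.5,1,0,0]
    - [1,0,0,0,0]

```text
time: 9.98
ee_pos: [0.4407, -0.1767, 0.1879]
eef_rot: [0.992, -0.121, 0.04, -0.005]
ft_force: [0.6, -0.6, -0.4]
width: 0.0005
```

```bash
cat >> h.py <<'E'
def look(name):
    a=camera("scene");b=camera("top")
    cv2.imwrite(name,np.vstack([cv2.resize(a[220:265,230:290],None,fx=10,fy=6,interpolation=cv2.INTER_CUBIC),cv2.resize(b[205:250,270:330],None,fx=10,fy=6,interpolation=cv2.INTER_CUBIC)]))
    au={"scene":[crop(a,(265.6,236.9),3),crop(a,(253.4,247.6),3),crop(a,(260.5,241),4)],"top":[crop(b,(291.9,225),3),crop(b,(310.4,230),3),crop(b,(301,226),4)]}
    for c in au:print(c,np.round(au[c],1).tolist());rib({c:au[c]})
    rib(au)
E
python3 - <<'E'
from h import *
rel((.010,-.12,.12));look("pics/v5.png")
E
```

```text
shift [ 2.61 -4.49  2.57] turn 0.17 local [-0.0719 -0.2573  0.1879] F local [ 0.74 -0.42 -0.44] w 0.0005 t 9.98 tilt [ 0.081  0.001 -0.997] j7 0.07
scene [[265.6, 236.9], [253.4, 247.5], [261.8, 239.9]]
q [ 1.35  28.168 -0.145 -1.173] res [ 0.38 -0.28  0.24 -0.41 -0.63  0.69]
top [[292.0, 225.0], [310.2, 230.0], [301.6, 225.5]]
q [ 1.392 27.571  0.707  0.515] res [-0.13  0.22 -0.02 -0.25  0.15  0.03]
q [ 1.373 27.817 -0.069 -1.102  0.685  0.608] res [ 0.39 -0.14  0.4  -0.41 -0.79  0.55 -0.23  0.29  0.04 -0.14  0.19 -0.15]
```

View pics/v5.png

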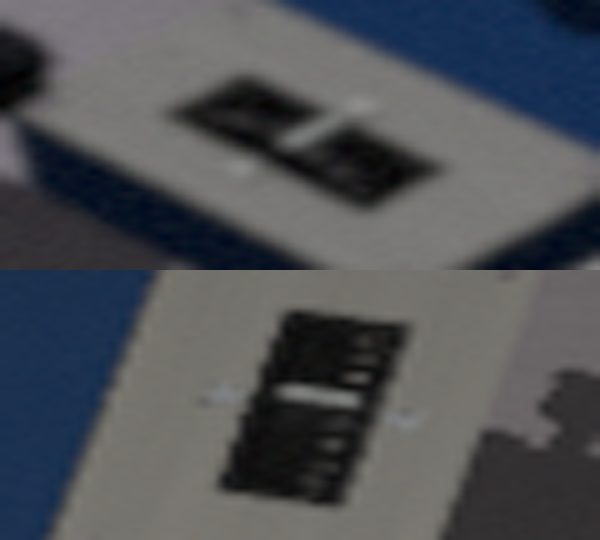

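Rib close: top view has it about 2 px short of the pointer line; q ≈ 1.385, so about 5 mm more rim travel.

>>> carry_out:
  rows:
    - [1,0.5,-0.9,0,0]
    - [1,0.5,-0.9,0,0]
    - [1,0.5,-0.9,0,0]
    - [1,0.5,-0.9,0.2,0]
    - [1,0.4,-0.3,0.5,0.1]
    - [1,0,0,0.5,0]
    - [1,0,0,0.3,0]
    - [1,0,0,0,0]

```text
time: 10.75
ee_pos: [0.5526, -0.0589, 0.1493]
eef_rot: [0.992, -0.119, 0.041, -0.01]
ft_force: [-0.5, 1.1, -0.5]
width: 0.0002
```

```bash
python3 -c "
from h import *
rel((.006,-.12,.1215))"
```

```text
shift [-0.08  0.2   0.92] turn 0.21 local [ 0.0062 -0.1148  0.1493] F local [-0.79  0.97 -0.53] w 0.0002 t 10.75 tilt [ 0.084  0.01  -0.996] j7 -0.32
```

>>> carry_out:
  rows:
    - [1,-0.05,0.2,0.4,0.2]
    - [1,0,0,0.35,0]
    - [1,0,0,0.13,0]
    - [1,0,0,0,0]

```text
time: 11.08
ee_pos: [0.5519, -0.0623, 0.122]
eef_rot: [0.991, -0.127, 0.041, -0.011]
ft_force: [-0.5, 0.6, 0.3]
width: 0.0004
```

```bash
python3 -c "
from h import *
rel((.006,-.12,.1205))"
```

```text
shift [-0.02  0.06  0.05] turn 0.03 local [ 0.0064 -0.1183  0.122 ] F local [-0.61  0.46  0.34] w 0.0004 t 11.08 tilt [ 0.084  0.011 -0.996] j7 -0.35
```

>>> carry_out:
  rows:
    - [1,0,0,0.08,0]
    - [1,0,0,0.05,0]

```text
time: 11.25
ee_pos: [0.5539, -0.0626, 0.1203]
eef_rot: [0.991, -0.127, 0.043, -0.011]
ft_force: [0.8, -1.2, 8.0]
width: 0.0009
```

```bash
python3 -c "
from h import *
rel((.006,-.12,.1205))"
```

```text
shift [-0.08  0.06 -0.02] turn 0.03 local [ 0.0084 -0.1181  0.1203] F local [ 1.04 -0.94  7.96] w 0.0009 t 11.25 tilt [ 0.087  0.011 -0.996] j7 -0.35
```

>>> carry_out:
  rows:
    - [1,-0.12,0,0.01,0]
    - [1,-0.12,0,0.01,0]

```text
time: 11.42
ee_pos: [0.5487, -0.0612, 0.1211]
eef_rot: [0.991, -0.127, 0.045, -0.011]
ft_force: [-1.0, -0.0, 0.3]
width: 0.0002
```

```bash
python3 -c "
from h import *
rel((.0018,-.12,.1205))"
```

```text
shift [-0.04  0.07  0.01] turn 0.03 local [ 0.0031 -0.118   0.1211] F local [-0.99 -0.27  0.3 ] w 0.0002 t 11.42 tilt [ 0.092  0.01  -0.996] j7 -0.35
```

>>> carry_out:
  rows:
    - [1,0,0,-1,0]
    - [1,0,0.5,-1,0]
    - [1,-0.5,1,-0.5,0]
    - [1,-0.5,1,0,0]
    - [1,-0.5,1,0,0]
    - [1,-0.5,1,0,0]
    - [1,0,0,0,0]

```text
time: 12.0
ee_pos: [0.4452, -0.1784, 0.1907]
eef_rot: [0.991, -0.123, 0.046, -0.011]
ft_force: [0.3, -0.3, -0.4]
width: 0.0005
```

```bash
python3 - <<'E'
from h import *
rel((.006,-.12,.12));look("pics/v6.png")
E
```

```text
shift [ 2.26 -4.48  2.71] turn 0.11 local [-0.067  -0.2578  0.1907] F local [ 0.32 -0.22 -0.44] w 0.0005 t 12.0 tilt [ 0.093  0.01  -0.996] j7 0.08
scene [[265.6, 236.9], [253.4, 247.5], [261.6, 240.0]]
q [ 1.355 28.422 -0.198 -1.092] res [ 0.3  -0.25  0.22 -0.32 -0.53  0.58]
top [[291.9, 225.1], [310.3, 230.0], [301.5, 225.6]]
q [ 1.39  27.759  0.695  0.583] res [-0.13  0.17 -0.04 -0.21  0.18  0.04]
q [ 1.375 28.033 -0.133 -1.032  0.677  0.661] res [ 0.28 -0.12  0.37 -0.34 -0.66  0.46 -0.24  0.22  0.03 -0.11  0.21 -0.12]
```

View pics/v6.png

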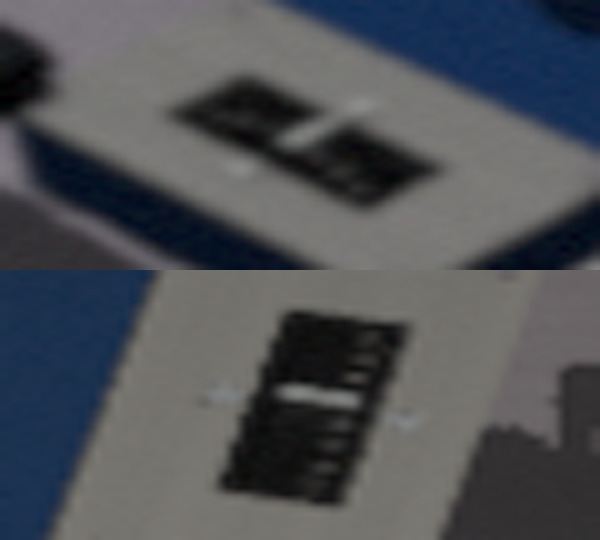

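No net change: pressing pushed it back as much as the stroke moved it. This time I'll keep pressing while moving.

>>> carry_out:
  rows:
    - [1,0.5,-0.9,0,0]
    - [1,0.5,-0.9,0,0]
    - [1,0.5,-0.9,0,0]
    - [1,0.5,-0.9,0.2,0]
    - [1,0.4,-0.3,0.5,0.1]
    - [1,0,0,0.5,0]
    - [1,0,0,0.3,0]
    - [1,0,0,0,0]

```text
time: 12.77
ee_pos: [0.559, -0.0611, 0.1578]
eef_rot: [0.991, -0.122, 0.049, -0.015]
ft_force: [-1.7, -0.7, 0.4]
width: 0.0005
```

```bash
python3 -c "
from h import *
rel((.010,-.12,.1225))"
```

```text
shift [-0.21  0.2   1.16] turn 0.15 local [ 0.0129 -0.1154  0.1578] F local [-1.46 -1.11  0.43] w 0.0005 t 12.77 tilt [ 0.101  0.018 -0.995] j7 -0.32
```

>>> carry_out:
  rows:
    - [1,-0.2,0.2,0.5,0.1]
    - [1,0,0,0.4,0]
    - [1,0,0,0.2,0]
    - [1,0,0,0,0]

```text
time: 13.1
ee_pos: [0.5554, -0.0634, 0.124]
eef_rot: [0.991, -0.125, 0.049, -0.015]
ft_force: [-0.3, -0.6, -0.0]
width: 0.0004
```

```bash
python3 -c "
from h import *
rel((.010,-.12,.1225))"
```

```text
shift [-0.01  0.05  0.05] turn 0.07 local [ 0.0101 -0.1184  0.124 ] F local [-0.1  -0.63 -0.01] w 0.0004 t 13.1 tilt [ 0.101  0.018 -0.995] j7 -0.34
```

>>> carry_out:
  rows:
    - [1,-0.1,0.03,0.08,0]
    - [1,-0.15,0,0.06,0]

```text
time: 13.27
ee_pos: [0.5498, -0.0626, 0.1205]
eef_rot: [0.991, -0.125, 0.051, -0.015]
ft_force: [0.3, -2.7, 13.2]
width: 0.0005
```

```bash
python3 -c "
from h import *
rel((.010,-.12,.1225))"
```

```text
shift [ 0.19  0.03 -0.05] turn 0.06 local [ 0.0044 -0.1191  0.1205] F local [ 0.94 -2.5  13.23] w 0.0005 t 13.27 tilt [ 0.104  0.018 -0.994] j7 -0.33
```

>>> carry_out:
  rows:
    - [1,-0.14,0,0.03,0]

```text
time: 13.35
ee_pos: [0.547, -0.062, 0.1207]
eef_rot: [0.991, -0.125, 0.052, -0.015]
ft_force: [1.5, -1.2, 7.9]
width: 0.0005
```

```bash
python3 -c "
from h import *
rel((.010,-.12,.1225))"
```

```text
shift [ 0.29  0.03 -0.03] turn 0.06 local [ 0.0015 -0.1192  0.1207] F local [ 1.78 -0.77  7.85] w 0.0005 t 13.35 tilt [ 0.108  0.017 -0.994] j7 -0.33
```

Lift and check.

>>> carry_out:
  rows:
    - [1,0,0,-1,0]
    - [1,0,0.5,-1,0]
    - [1,-0.5,1,-0.5,0]
    - [1,-0.5,1,0,0]
    - [1,-0.5,1,0,0]
    - [1,-0.5,1,0,0]
    - [1,0,0,0,0]

```text
time: 13.93
ee_pos: [0.4446, -0.1809, 0.1908]
eef_rot: [0.991, -0.122, 0.057, -0.014]
ft_force: [0.1, -0.8, 0.1]
width: 0.0005
```

```bash
python3 - <<'E'
from h import *
rel((.006,-.12,.12));look("pics/v7.png")
E
```

```text
shift [ 2.21 -4.54  2.81] turn 0.13 local [-0.067  -0.2604  0.1908] F local [ 0.33 -0.71  0.1 ] w 0.0005 t 13.93 tilt [ 0.116  0.014 -0.993] j7 0.11
scene [[265.5, 236.8], [253.3, 247.5], [261.3, 238.7]]
q [ 1.431 28.475 -0.109 -1.367] res [ 0.49 -0.41  0.34 -0.56 -0.83  0.97]
top [[292.0, 224.9], [310.2, 230.0], [301.1, 227.7]]
q [ 1.538 27.65   0.733  0.477] res [-0.13  0.27  0.01 -0.3   0.12  0.03]
q [ 1.493 27.991  0.096 -1.194  0.679  0.706] res [ 0.59 -0.15  0.65 -0.47 -1.24  0.63 -0.3   0.48  0.07 -0.05  0.23 -0.43]
```

View pics/v7.png

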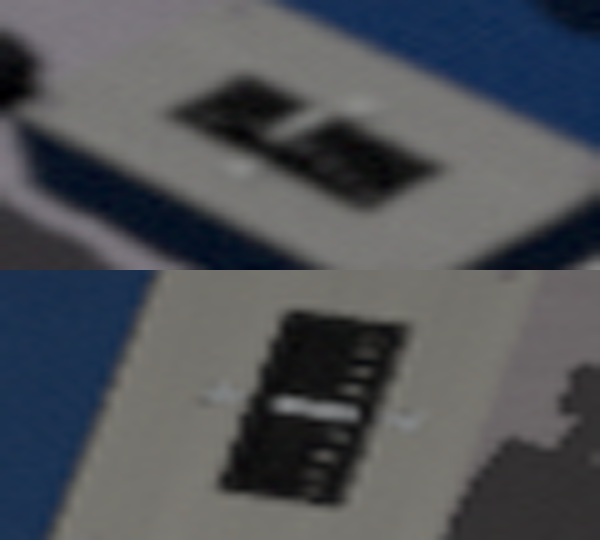

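Top view: rib about on the pointer line (316,407 vs line at 406). A finer check with averaged frames:

```bash
python3 - <<'E'
from h import *
av={}
for c in("scene","top"):
    av[c]=np.mean([cv2.cvtColor(camera(c),cv2.COLOR_BGR2GRAY).astype(float) for _ in range(5)],0)
P=np.load("P.npy")
x0={"scene":(-.1,-.8),"top":(.7,.55)}
# profile along feeder x in each camera: rib lane at z of rim, pointer lanes at panel height
for c in av:
    def prof(y,zf,off):
        xs=np.arange(-.016,.0161,.0005);pts=np.array([proj(c,f2w(P,(x,y,zf(x))))+off for x in xs],np.float32)
        return xs,cv2.remap(av[c].astype(np.float32),pts[:,:1].copy(),pts[:,1:].copy(),cv2.INTER_CUBIC).ravel()
    off=np.array(x0[c])
    def cen(ys,zf,hw):
        xs=None;s=0
        for y in ys: xs,p=prof(y,zf,off);s=s+p
        k=np.argmax(s);w=np.where(abs(xs-xs[k])<=hw,s-np.percentile(s,30),0).clip(0);return (xs*w).sum()/w.sum(),s.max()/len(ys),np.median(s)/len(ys)
    for nm,ys,zf in(("ptr+",(-.094,-.092,-.09),lambda x:.092),("ptr-",(-.15,-.148,-.146),lambda x:.092),("rib",(-.126,-.124,-.12,-.116,-.114),lambda x:.061+np.sqrt(.0455**2-x*x))):
        print(c,nm,np.round(np.array(cen(ys,zf,.005))*[1e3,1,1],2))
E
```

```text
scene ptr+ [ -1.09 137.64 121.96]
scene ptr- [ -0.66 133.27 115.97]
scene rib [  0.45 113.87  45.28]
top ptr+ [  0.53 127.2  117.43]
top ptr- [ -1.06 128.88 115.02]
top rib [ -1.43 125.84  28.44]
```

Wheel relative to the pointers: scene +1.3 mm, top −1.2 mm, mean about 0 → on the mark (q ≈ 1.50). Now go to the gate, passing above the hopper.

>>> carry_out:
  rows:
    - [0.3,0.1,0,-1,0]
    - [0.3,0.1,0,-1,0]
    - [0.3,0.1,0,-1,0]
    - [0.3,0.1,0,-1,0]
    - [0.3,0.1,0,-1,0]
    - [0.3,0.1,0,-0.8,0]
    - [-0.3,0,0,0,0]

```text
time: 15.12
ee_pos: [0.4446, -0.1813, 0.3711]
eef_rot: [0.991, -0.117, 0.054, -0.017]
ft_force: [0.7, -0.7, 0.3]
width: 0.0316
```

```bash
python3 -c "
from h import *
rel((0,.192,.34))"
```

```text
shift [  2.43 -14.96   2.  ] turn 0.24 local [-0.0669 -0.2607  0.3711] F local [ 0.82 -0.54  0.27] w 0.0316 t 15.12 tilt [ 0.111  0.021 -0.994] j7 0.14
```

>>> carry_out:
  rows:
    - [-0.3,0.15,-0.95,0.08,0]
    - [-0.3,0.15,-0.95,0.08,0]
    - [-0.3,0.15,-0.95,0.08,0]
    - [-0.3,0.15,-0.95,0.08,0]
    - [-0.3,0.15,-0.95,0.08,0]
    - [-0.3,0.15,-0.95,0.08,0.1]
    - [-0.3,0.15,-0.95,0.08,0]
    - [-0.3,0.15,-0.95,0.08,0]
    - [-0.3,0.15,-0.95,0.08,0]
    - [-0.3,0.15,-0.95,0.08,0]
    - [-0.3,0.15,-0.95,0.08,0]
    - [-0.3,0.15,-0.95,0.08,0.1]
    - [-0.3,0.15,-0.95,0.08,0]
    - [-0.3,0.15,-0.95,0.08,0]
    - [-0.3,0.15,-0.95,0.08,0]
    - [-0.5,0,0,0,0]

```text
time: 16.45
ee_pos: [0.6243, 0.2341, 0.3563]
eef_rot: [0.99, -0.131, 0.053, -0.017]
ft_force: [0.3, 1.2, 0.6]
width: 0.0588
```

```bash
python3 -c "
from h import *
rel((0,.192,.23))
for c in('top','scene'):
    camera(c)
    for n,z in (('gate_knob',.182),('hopper_top',.288)):print(c,n,[(round(r['conf'],2),at_z(c,r['xy'],z).round(3)) for r in pinpoint(n,c)[:2]],f2w(np.load('P.npy'),LP[n]).round(3))"
```

```text
shift [-0.44  0.03  4.19] turn -0.09 local [0.0006 0.1867 0.3563] F local [0.01 1.21 0.59] w 0.0588 t 16.45 tilt [ 0.11   0.02  -0.994] j7 -0.91
top gate_knob [(0.66, array([0.624, 0.241, 0.182]))] [0.625 0.239 0.182]
top hopper_top [(0.71, array([0.591, 0.093, 0.288]))] [0.586 0.092 0.288]
scene gate_knob [(0.59, array([0.632, 0.233, 0.182]))] [0.625 0.239 0.182]
scene hopper_top [(0.83, array([0.58 , 0.098, 0.288]))] [0.586 0.092 0.288]
```

>>> carry_out:
  rows:
    - [-0.7,-0.1,0,1,0]
    - [-0.7,-0.1,0,1,0]
    - [-0.7,-0.1,0,1,0]
    - [-0.7,-0.1,0,0.7,0]
    - [-0.7,0,0,0.3,0]
    - [-0.7,0,0,0,0]

```text
time: 17.25
ee_pos: [0.6298, 0.2238, 0.2393]
eef_rot: [0.988, -0.141, 0.061, -0.015]
ft_force: [-0.6, -0.1, 0.9]
width: 0.0738
```

```bash
python3 -c "
from h import *
rel((0,.192,.185))
a=camera('scene');b=camera('top')
cv2.imwrite('pics/v8.png',np.hstack([cv2.resize(a[110:230,250:370],None,fx=3.3,fy=3.3,interpolation=cv2.INTER_CUBIC),cv2.resize(b[130:250,130:250],None,fx=3.3,fy=3.3,interpolation=cv2.INTER_CUBIC)]))"
```

```text
shift [-0.5  -0.37  1.78] turn -0.31 local [0.0085 0.1782 0.2393] F local [-0.59 -0.26  0.9 ] w 0.0738 t 17.25 tilt [ 0.124  0.013 -0.992] j7 -0.95
```

View pics/v8.png

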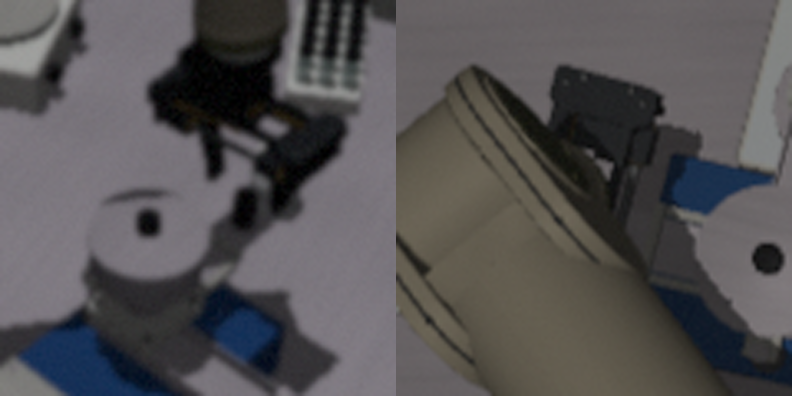

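Open fingers stand astride the knob (crop 245,205), still above it. Correct laterally, then descend.

>>> carry_out:
  rows:
    - [-0.7,-0.3,-0.37,0,-0.3]
    - [-0.7,0,0,0,0]

```text
time: 17.52
ee_pos: [0.6257, 0.2389, 0.2447]
eef_rot: [0.99, -0.127, 0.064, -0.016]
ft_force: [-0.4, 1.7, 0.6]
width: 0.0743
```

```bash
python3 -c "
from h import *
rel((0,.192,.187))"
```

```text
shift [-0.26  0.09  1.9 ] turn -0.0 local [0.0007 0.1918 0.2447] F local [-0.83  1.53  0.56] w 0.0743 t 17.52 tilt [ 0.131  0.016 -0.991] j7 -0.95
```

>>> carry_out:
  rows:
    - [-0.7,-0.08,0,0.6,0]
    - [-0.7,-0.08,0,0.6,0]
    - [-0.7,-0.08,0,0.5,0]
    - [-0.7,0,0,0,0]

```text
time: 17.85
ee_pos: [0.627, 0.2466, 0.1992]
eef_rot: [0.99, -0.125, 0.069, -0.019]
ft_force: [-0.6, 0.4, -0.0]
width: 0.0739
```

```bash
python3 -c "
from h import *
rel((0,.192,.187))"
```

```text
shift [-0.05  0.27  0.39] turn 0.04 local [-0.      0.1996  0.1992] F local [-0.65  0.21 -0.02] w 0.0739 t 17.85 tilt [ 0.141  0.021 -0.99 ] j7 -0.98
```

>>> carry_out:
  rows:
    - [-0.7,0,0.25,0.3,0]
    - [-0.7,0,0,0,0]

```text
time: 18.02
ee_pos: [0.6267, 0.2406, 0.1916]
eef_rot: [0.99, -0.124, 0.07, -0.02]
ft_force: [-0.1, -1.3, -0.3]
width: 0.0743
```

>>> carry_out:
  rows:
    - [0,0,0,0,0]
    - [0.4,0,0,0,0]
    - [0.4,0,0,0,0]
    - [0.4,0,0,0,0]
    - [0.4,0,0,0,0]
  force: 12

```text
time: 18.43
ee_pos: [0.6283, 0.2407, 0.1957]
eef_rot: [0.989, -0.125, 0.072, -0.021]
ft_force: [0.2, -0.3, 0.5]
width: 0.0486
```

```bash
python3 -c "
from h import *
rel((0,.192,.187))"
```

```text
shift [-0.13  0.09  0.27] turn 0.05 local [0.0027 0.1942 0.1957] F local [ 0.23 -0.24  0.46] w 0.0486 t 18.43 tilt [ 0.148  0.024 -0.989] j7 -0.97
```

>>> carry_out:
  rows:
    - [0.4,-0.1,0.06,0.25,0]
    - [0.6,0,0,0.05,0]
    - [1,0,0,0.03,0]
    - [1,0,0,0.03,0]
    - [1,0,0,0.03,0]

```text
time: 18.85
ee_pos: [0.6248, 0.2421, 0.1849]
eef_rot: [0.989, -0.124, 0.071, -0.022]
ft_force: [-2.1, -1.9, 9.0]
width: 0.0285
```

```bash
python3 -c "
from h import *
rel((0,.192,.187))"
```

```text
shift [ 0.04  0.08 -0.07] turn 0.06 local [-0.001   0.1946  0.1849] F local [-1.55 -2.4   8.98] w 0.0285 t 18.85 tilt [ 0.147  0.026 -0.989] j7 -0.98
```

>>> carry_out:
  rows:
    - [1,0,0,-0.03,0]
    - [1,0,0,0,0]
    - [1,0,0,0,0]
  force: 15

```text
time: 19.1
ee_pos: [0.6247, 0.2418, 0.1851]
eef_rot: [0.989, -0.124, 0.071, -0.022]
ft_force: [-0.4, -0.5, 2.5]
width: 0.0283
```

```bash
python3 -c "
from h import *
rel((0,.252,.187))"
```

```text
shift [ 0.05 -1.92  0.06] turn 0.06 local [-0.001   0.1943  0.1851] F local [-0.22 -0.55  2.49] w 0.0283 t 19.1 tilt [ 0.146  0.025 -0.989] j7 -0.98
```

>>> carry_out:
  rows:
    - [1,0,-0.25,0,0]
    - [1,0,-0.3,0,0]
    - [1,0,-0.3,0,0]
    - [1,0,-0.3,0,0]
  force: 20

```text
time: 19.43
ee_pos: [0.6329, 0.273, 0.1852]
eef_rot: [0.989, -0.126, 0.069, -0.019]
ft_force: [0.1, -3.5, -2.0]
width: 0.0282
```

```bash
python3 -c "
from h import *
rel((0,.254,.187))"
```

```text
shift [ 0.05 -0.92 -0.  ] turn 0.02 local [-0.0011  0.2266  0.1852] F local [ 0.97 -3.38 -2.  ] w 0.0282 t 19.43 tilt [ 0.142  0.019 -0.99 ] j7 -1.03
```

Sliding as expected (about 3.4 N). Continue to the stop.

>>> carry_out:
  rows:
    - [1,0.02,-0.3,0,0]
    - [1,0.02,-0.3,0,0]
    - [1,0,-0.25,0,0]

```text
time: 19.68
ee_pos: [0.6398, 0.2986, 0.1849]
eef_rot: [0.99, -0.126, 0.067, -0.016]
ft_force: [-15.0, -24.9, 10.6]
width: 0.0279
```

```bash
python3 -c "
from h import *
rel((0,.254,.187))"
```

```text
shift [ 0.04 -0.03 -0.06] turn 0.02 local [-0.001   0.2531  0.1849] F local [ -8.13 -27.87  10.62] w 0.0279 t 19.68 tilt [ 0.137  0.014 -0.99 ] j7 -1.06
```

>>> carry_out:
  rows:
    - [1,0,-0.2,0,0]

```text
time: 19.77
ee_pos: [0.6406, 0.3014, 0.1845]
eef_rot: [0.99, -0.127, 0.066, -0.011]
ft_force: [-16.7, -22.3, 10.2]
width: 0.0279
```

>>> carry_out:
  rows:
    - [1,0,-0.2,0,0]
    - [1,0,-0.2,0,0]

```text
time: 19.93
ee_pos: [0.642, 0.3063, 0.1837]
eef_rot: [0.99, -0.13, 0.062, -0.003]
ft_force: [-11.5, -17.2, 6.3]
width: 0.0271
```

```bash
python3 -c "
from h import *
rel((0,.254,.187))"
```

```text
shift [ 0.04  0.23 -0.11] turn -0.04 local [-0.0008  0.2611  0.1837] F local [ -6.69 -19.59   6.31] w 0.0271 t 19.93 tilt [ 0.124 -0.011 -0.992] j7 -1.09
```

Hit the end stop (28 N at local y 0.253, then the pads slipped). Relax, release, rise.

>>> carry_out:
  rows:
    - [1,0,0,0,0]
    - [1,0,0,0,0]

```text
time: 20.1
ee_pos: [0.6421, 0.307, 0.1837]
eef_rot: [0.99, -0.13, 0.062, -0.002]
ft_force: [-2.4, -6.3, 0.9]
width: 0.0271
```

>>> carry_out:
  rows:
    - [0.3,0,0,0,0]
    - [0,0,0,0,0]
    - [-0.3,0,0,0,0]
    - [-0.5,0,0,0,0]
    - [-0.5,0,0,0,0]
    - [-0.5,0,0,0,0]

```text
time: 20.6
ee_pos: [0.6433, 0.3125, 0.1859]
eef_rot: [0.99, -0.128, 0.064, -0.005]
ft_force: [-0.3, 0.5, -0.7]
width: 0.0562
```

```bash
python3 -c "
from h import *
rel((0,.254,.187))"
```

```text
shift [ 0.04  0.45 -0.04] turn -0.0 local [-0.0012  0.2675  0.1859] F local [-0.4   0.46 -0.68] w 0.0562 t 20.6 tilt [ 0.129 -0.006 -0.992] j7 -1.09
```

>>> carry_out:
  rows:
    - [-0.5,0.07,0,-0.6,0]
    - [-0.5,0.1,0,-0.9,0]
    - [-0.5,0.1,0,-0.9,0]
    - [-0.5,0.1,0,-1,0]
    - [-0.5,0,-0.5,-1,0]
    - [-0.5,-0.5,-0.8,-0.3,0]
    - [-0.5,-0.8,-0.8,0,0]
    - [-0.5,-0.8,-0.8,0,0]
    - [-0.5,-0.8,-0.8,0,0]
    - [-0.5,-0.8,-0.8,0,0]
    - [-0.5,-0.8,-0.8,0,0]
    - [-0.5,0,0,0,0]

```text
time: 21.6
ee_pos: [0.5457, 0.504, 0.3221]
eef_rot: [0.989, -0.132, 0.065, -0.008]
ft_force: [-0.8, 1.0, -0.4]
width: 0.0651
```

```bash
python3 - <<'E'
from h import *
rel((0,.254,.187));look("pics/w9.png")
a=camera("scene");b=camera("top")
P=np.load("P.npy")
for c in("scene","top"):
    for n,z in(("gate_knob",.182),("dish",.055),("jar",0),("amber_bottle",0),("spatula",0)):
        print(c,n,[(round(r["conf"],2),at_z(c,r["xy"],z).round(3)) for r in pinpoint(n,c)[:1]])
print("knob at .06:",f2w(P,(0,.252,.182)))
cv2.imwrite("pics/v9.png",np.hstack([cv2.resize(a[110:330,200:370],None,fx=2.3,fy=2.3,interpolation=cv2.INTER_CUBIC),cv2.resize(b[90:310,130:310],None,fx=2.2,fy=2.3,interpolation=cv2.INTER_CUBIC)]))
E
```

```text
shift [4.26 5.91 4.89] turn -0.1 local [-0.1445  0.4276  0.3221] F local [-1.03  0.72 -0.39] w 0.0651 t 21.6 tilt [ 0.131 -0.002 -0.991] j7 -1.33
scene [[265.7, 236.8], [253.4, 247.6], [261.3, 238.7]]
q [ 1.4380e+00  2.8522e+01 -1.7000e-02 -1.3230e+00] res [ 0.49 -0.42  0.34 -0.56 -0.83  0.98]
top [[292.0, 225.1], [310.2, 230.0], [301.1, 227.7]]
q [ 1.533 27.633  0.736  0.554] res [-0.12  0.22 -0.01 -0.25  0.13  0.03]
q [ 1.493 28.     0.165 -1.169  0.688  0.757] res [ 0.56 -0.17  0.64 -0.5  -1.2   0.67 -0.29  0.39  0.06 -0.01  0.23 -0.38]
scene gate_knob [(0.64, array([0.638, 0.305, 0.182]))]
scene dish [(0.8, array([0.751, 0.029, 0.055]))]
scene jar [(0.62, array([0.593, 0.428, 0.   ]))]
scene amber_bottle [(0.93, array([ 0.407, -0.4  ,  0.   ]))]
scene spatula [(0.73, array([ 0.583, -0.441,  0.   ]))]
top gate_knob [(0.96, array([0.638, 0.295, 0.182]))]
top dish [(0.82, array([0.742, 0.04 , 0.055]))]
top jar [(0.97, array([0.588, 0.437, 0.   ]))]
top amber_bottle [(0.92, array([ 0.4  , -0.395,  0.   ]))]
top spatula [(0.57, array([ 0.591, -0.444,  0.   ]))]
knob at .06: [0.64046181 0.29729354 0.182     ]
```

View pics/v9.png

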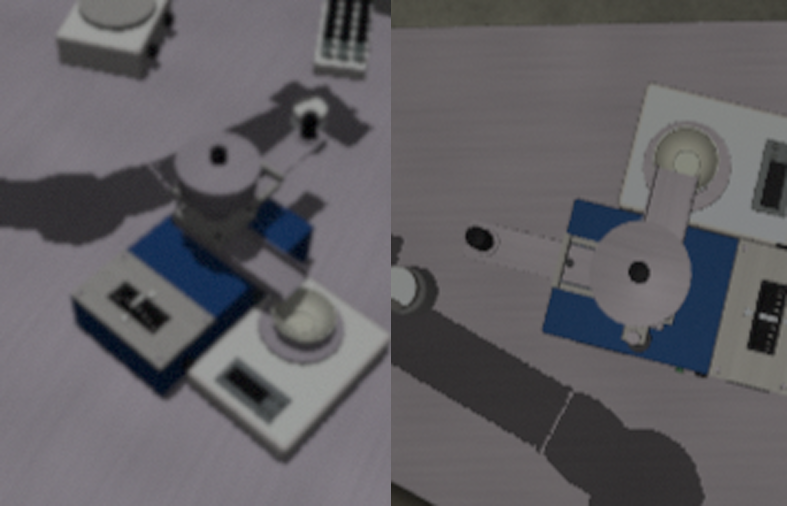

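View pics/w9.png

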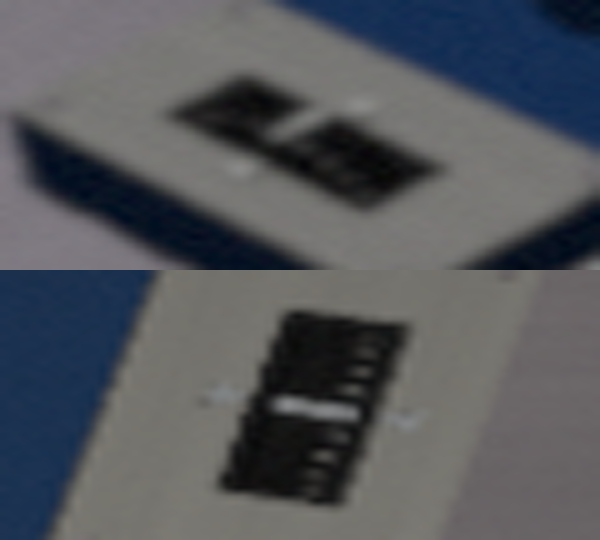

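Top view: the knob is fully out, the stud is at the bridge, and the rib is on the pointer line. The loose things are unmoved. Handing in.

```bash
python3 -c "
from bench import *
print(close_job())"
```

```text
the job is handed in; nothing more can be done
None
```

I rolled the thumbwheel to its mark in short rubbing strokes. Then I drew the slide gate out to its end stop, let go and backed the arm clear. I handed the job in at about 22 s; no verdict is reported.

**Wheel:** the white rib is level with the two pointers, at about 1.49 against the target of 1.5. The cameras disagree slightly: the top camera alone gives 1.53. The scene camera alone gives 1.44, but there the rib blurs into one pointer. Measured across averaged frames before I drew the gate, the rib was 1.2 mm past the pointers in the top view and 1.3 mm short in the scene view, so about zero on average. The same reading after the gate was drawn had not changed.

**Gate:** the pull force jumped from about 3 N to 28 N after 59 mm of travel, and then the fingers slid on the knob. The last top picture shows the stud at the bridge. The top camera puts the knob within about 3 mm of its expected end position; the scene camera puts it about 8 mm off, which is within its earlier scatter.

**Other items:** the dish, bottle and spatula were found where they started, within about 1 cm of network scatter. The jar was too, but its start position comes from the scene view only.

**What went less well:**
- My first press on the wheel was too hard, at 21 N. Together with later presses and drift it left the tool tilted by about 8°, but the tilt did not stop the gate grasp.
- One stroke gave no net turn.

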